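Load unfired ware on the drying carriage

TASK

Stand the unfired long-necked bottle and the unfired oblong trough upright on the plywood deck of the drying carriage, beside the bowl that is already there and with no piece touching another; then push the loaded carriage by its handle smoothly up to the dryer until the spring catch holds it fully home. Raw clay cracks easily: hold the two pieces with the lightest grip, about 20 N and never above 35 N, set them down softly, and do not knock or tip them. Leave the bowl and all the other ware and things alone.

Things in the scene. Friction and masses are not known exactly. Their poses are not given: they have to be found in the camera images.
- bottle: unfired clay bottle, off-white, solid, about 0.4 kg. 165 mm tall; round belly 78 mm in diameter up to 70 mm height, shoulder narrowing from there to 105 mm height, straight round neck 30 mm in diameter from 105 to 155 mm height, lip 38 mm in diameter on top. Origin: centre of its underside, z up its axis.
- trough: unfired clay oblong open-topped trough, off-white, about 0.35 kg: 120 mm long (its x), 58 mm wide (its y), 65 mm tall (its z), walls 7 mm thick. Origin: centre of its underside.
- bowl: round clay bowl that already stands on the carriage deck, off-white, 80 mm across its rim, 50 mm tall. To be left standing there untouched. Origin: centre of its underside.
- jar: squat round clay jar, no neck, 80 mm in diameter, 85 mm tall; stands among the ware, leave alone. Origin: centre of its underside.
- square_dish: square open clay dish, 68 x 68 mm, 60 mm tall; stands among the ware, leave alone. Origin: centre of its underside.
- tube_vase: plain tall straight open clay vase, 62 mm in diameter, 170 mm tall, no neck; stands among the ware, leave alone. Origin: centre of its underside.
- slip_jar: clear jar with a white cap, 60 mm in diameter, 110 mm tall; stands near the ware, leave alone. Origin: centre of its underside.
- station: the fixed drying station: a base with two rails along its x, a white warm-air dryer box (120 x 240 mm, 200 mm tall) whose front face stands at x = +300 mm, and a dark catch housing beside the rails at x = 141 mm, y = -157 mm, 45 mm tall. Origin: on the table, under the deck's centre when the carriage is fully out. Its +x is the direction in which the carriage slides to the dryer.
- deck (a point): centre of the top face of the carriage's plywood deck, 40 mm above the table; moves with the carriage. Axes as the station's: the deck is 280 mm along x and 220 mm along y, 18 mm thick, flat, without a rim.
- handle (a point): middle of the carriage's steel pull handle, 70 mm above the table: a round bar 14 mm in diameter and 110 mm long, parallel to the deck's y, 200 mm behind the deck's centre (60 mm clear of the deck's rear edge), carried by an arm at each end. It can be pushed from behind, or straddled loosely from above by the fingers and pushed; a tight pinch would strain against the straight rails.
- carriage (a joint): travel of the carriage along the rails in m: 0 fully out, 0.130 fully home against its stop. It slides with about 2 N, except that the spring catch resists with up to about 8 N between 0.105 and 0.121 and then snaps it home and holds it.
Things that resemble listed ones, but are neither listed nor needed, are in the scene too. What is shaped like the bottle but blue or red is not meant.

How it is judged:
On the way, in this order (a step that is already met when the one before it is completed fails the run):
1. bottle and trough both stand on the carriage deck with the bowl, clear of one another and let go (x of bottle in the frame of deck between -0.12 and 0.12 m and y of bottle in the frame of deck between -0.095 and 0.095 m and z of bottle in the frame of deck between -0.006 and 0.006 m and angle between each of bottle, trough, bowl's own z axis and vertical below 0.1 rad and x of trough in the frame of deck between -0.12 and 0.12 m and y of trough in the frame of deck between -0.095 and 0.095 m and z of trough in the frame of deck between -0.006 and 0.006 m and x of bowl in the frame of deck between -0.12 and 0.12 m and y of bowl in the frame of deck between -0.095 and 0.095 m and z of bowl in the frame of deck between -0.006 and 0.006 m and contact force between each of the arm, the fingers and bottle below 0.05 N and contact force between each of the arm, the fingers, bottle and trough below 0.05 N and contact force between each of bottle, trough and bowl below 0.05 N), for 0.2 s.
2. the carriage is fully home in its catch (value of joint carriage above 0.125 m), for 0.2 s.
At the end, for the whole second after the job is handed in: The carriage is fully home (within 5 mm of its stop, held by the catch); bottle, trough and bowl all stand upright on its deck (within 0.1 rad; centres within 120 mm of the deck's centre along x and 95 mm along y), at rest, let go and not touching one another (all of step 1 and value of joint carriage above 0.125 m and linear speed of each of bottle, trough, bowl below 0.02 m/s).
It fails at once if the bottle or the trough is squeezed with more than 45 N a finger (contact force between the fingers and bottle above 90 N or contact force between the fingers and trough above 90 N).
It fails at once if the bottle or the trough is pressed or struck on a surface with more than 50 N, let fall (by more than about 10 mm), knocked against other ware with more than 10 N, or tipped by more than 0.6 rad ((contact force between any of bottle, trough and carriage above 50 N or contact force between any of bottle, trough and station above 50 N or contact force between any of bottle, trough and table above 50 N) or (contact force between any of bottle, trough and bowl above 10 N or contact force between any of bottle, trough and jar above 10 N or contact force between any of bottle, trough and square_dish above 10 N or contact force between any of bottle, trough and tube_vase above 10 N or contact force between bottle and trough above 10 N) or ((contact force between the fingers and bottle below 0.05 N and linear speed of bottle above 0.45 m/s) or (contact force between the fingers and trough below 0.05 N and linear speed of trough above 0.45 m/s)) or angle between any of bottle, trough's own z axis and vertical above 0.6 rad).
It fails at once if the bowl on the carriage is handled or tipped (contact force between any of the fingers, the arm and bowl above 3 N or angle between bowl's own z axis and vertical above 0.2 rad).
It fails at once if the carriage is slammed home (faster than 0.45 m/s) (velocity of joint carriage above 0.45 m/s).
It fails at once if other ware or things are moved by more than 15 mm or tipped ((distance of jar from where it was at the start of the episode above 0.015 m or angle between jar's own z axis and vertical above 0.2 rad) or (distance of square_dish from where it was at the start of the episode above 0.015 m or angle between square_dish's own z axis and vertical above 0.2 rad) or (distance of tube_vase from where it was at the start of the episode above 0.015 m or angle between tube_vase's own z axis and vertical above 0.2 rad) or (distance of slip_jar from where it was at the start of the episode above 0.015 m or angle between slip_jar's own z axis and vertical above 0.2 rad)).
It also fails if it takes over 72 s, if anything falls off the work surface, if the arm or the gripper's body presses on something with over 40 N, if the wrist force passes 120 N, or if a joint passes its speed limit or range.

ROBOT

A 6-joint arm with a two-finger parallel gripper is mounted at the origin on the work surface. World frame = base frame: x ahead of the robot, y to its left, z up, the work surface at z = 0. Lengths are in m, angles in rad, forces in N, time in s.
With the tool pointing down it reaches from about 0.375 to 0.9 m from the base axis. Payload 3.1 kg.
Tool frame: the origin (TCP) lies midway between the tips of the shut fingers; the grasp point (between the pads) lies 19 mm behind it (manip.pinch_z is the distance from the TCP to the grasp point, in m); z points along the fingers, y is the line along which they close (so a half turn about z gives the same grasp; the last joint's range is limited). The gripper opens to 85 mm and grips with 20 to 120 N. Pads are 22 mm wide; open, the fingers measure 114 mm over their backs; the gripper's body (76 mm by 85 mm) begins 54 mm behind the grasp point. The pads swing forward as they close: fully open they stand 13 mm farther back than shut.
Start: joints at [1.119, 0.527, 1.433, -0, 1.181, -0.178], TCP at [0.168, 0.602, 0.199] pointing down, gripper open.
Joint ranges: [-3.08, 3.08], [-0.75, 2.2], [0.22, 2.44], [-1.43, 4.57], [0, 2.65], [-2.85, 2.85]. Speed limits (rad/s): [2.79, 2.79, 3.14, 3.14, 3.14, 3.14].

INTERFACE

Orientations are given as a unit quaternion [x, y, z, w].
In Python, from station import manip, viewer, ticket gives the robot as it stands.
- The arm moves only by the shell command python3 -m creep 'ROWS' [FORCE]. ROWS is JSON, a list of rows, each an object with "slide": the shift along the tool's x, y, z in cm, a list of three; "angular": the turn, a rotation vector about the tool's x, y, z in rad, a list of three; "claw": the opening, from -1 (shut) to 1 (fully open). A call has 1 to 10 rows; each row shifts and turns the commanded pose from where the row before left it, along the tool's axes as they then stand; what a row does not reach is not made up. A row lasts 1/12 s, in which the tool goes at most 41.7 mm and 7.16 degrees, less where a joint would pass 70% of its speed; a pose out of reach is approached as far as the arm can. A call with a gripper value outside its range is refused whole. The fingers move at their own pace and stop on an object; FORCE is the grip in N (left out, the last holds). Time passes only in rows, so rows that do not move let the fingers close. It gives the time, the measured TCP pose, the force, the opening and the grip force at its end, in the units of the state.
- manip.sense(): the state, without advancing time (a new reading comes with each control period).
- viewer.snapshot(name): name is "side" or "top" or "wrist"; returns the picture (420x560x3 uint8, blue, green, red); there is no depth.
- viewer.calibration(name): a dict with "fov_y" (degrees; the focal length in pixels is half the picture's height over the tangent of half this angle, whatever the lens; pixels are square), "cx", "cy" (the principal point, pixels), "T" (4x4, takes a point from camera to world coordinates); the wrist camera has in their place "tool_from_camera" (4x4, takes a point from camera to tool coordinates, whose origin is the TCP and whose axes are the flange's). Camera axes: x right, y up, looking along -z (the intrinsics and any distortion apply to the point x, -y, -z); pixel columns grow to the right and rows downward; lengths in m; the calibration is good to about 2 mm. The wrist camera is an equidistant fisheye: a pixel r from the principal point sees the ray r / f radians off the axis. A picture is of the moment at which its call begins: read the wrist's pose just before it. calibration takes no time and is no camera call.
- ticket.sign_off(): hands the job in; it is judged then, once.
The state is a dict: "t": time; "q": joint angles; "qd": joint speeds; "tau": joint torques, N m; "tcp_pos": TCP position; "tool_rot": TCP orientation; "force": force on the tool from outside, world axes, zero at the start; "ft_torque": the same for the moment, N m; "finger_gap": opening from 0.0 (shut) to 1.0 (fully open); "gripper_force": force on a finger pad.
Only numpy, scipy, OpenCV 4.12 (cv2) and the standard library are available. Lean on these libraries where they do the work, as an engineer would, in place of code of your own. Each camera call takes 0.05 s, during which the arm holds its last target. There are 200 camera calls.

## Working session

There is one attempt and no reset: what is moved stays moved. The work goes in short steps, Python scripts to look and compute and a shell command to move; the robot and the scene stay as the last step left them, time stands still between calls to the robot, and variables do not carry over. Pictures are saved under pics/ and viewed, at most 14 in all, crops included, and the job is handed in when it is done.

```bash
mkdir -p pics; ls
cat > h.py <<'E'
import numpy as np, cv2
from station import manip, viewer, ticket
def ray(name,u,v,st=None):
    c=viewer.calibration(name); f=210/np.tan(np.radians(c["fov_y"])/2)
    T=np.array(c["T"]); d=np.array([(u-c["cx"])/f,-(v-c["cy"])/f,-1])
    return T[:3,3],T[:3,:3]@d
def at(name,u,v,z):
    o,d=ray(name,u,v); return (o+d*(z-o[2])/d[2]).round(4)
def px(name,p):
    c=viewer.calibration(name); f=210/np.tan(np.radians(c["fov_y"])/2)
    T=np.array(c["T"]); q=T[:3,:3].T@(np.array(p)-T[:3,3]); return (c["cx"]+f*q[0]/-q[2],c["cy"]-f*q[1]/-q[2])
E
python3 - <<'E'
from h import *
for n in("top","side"): 
    cv2.imwrite(f"pics/{n}0.png",cv2.resize(viewer.snapshot(n),(800,600),interpolation=cv2.INTER_CUBIC)); c=viewer.calibration(n); print({k:np.round(v,3).tolist() if not isinstance(v,str) else v for k,v in c.items()})
print(manip.sense(), manip.pinch_z)
E
```

```text
pics
{'fov_y': 44.254, 'cx': 269.224, 'cy': 200.647, 'T': [[-0.019, 0.991, -0.132, 0.29], [-1.0, -0.019, 0.006, -0.098], [0.003, 0.132, 0.991, 1.403], [0.0, 0.0, 0.0, 1.0]]}
{'fov_y': 57.631, 'cx': 279.866, 'cy': 212.823, 'T': [[0.929, 0.222, -0.296, 0.227], [-0.369, 0.503, -0.782, -0.767], [-0.025, 0.835, 0.549, 0.526], [0.0, 0.0, 0.0, 1.0]]}
{'t': 0.1, 'q': array([ 1.11950956e+00,  5.28403339e-01,  1.43377801e+00,  4.03382596e-06,
        1.18143166e+00, -1.78513734e-01]), 'qd': array([ 5.67276722e-05, -9.32561536e-04, -2.72828147e-03, -4.93900301e-04,
       -8.03845564e-04, -9.96729050e-04]), 'tau': array([-1.06252321e-04, -4.43303418e+01, -1.78587073e+01, -2.04371781e-04,
        3.87924301e-03, -7.28279645e-06]), 'tcp_pos': array([0.16803672, 0.6012403 , 0.19801182]), 'tool_rot': array([ 1.35964773e-01,  9.90713157e-01, -9.59927946e-04, -3.14647705e-04]), 'force': array([-0.66517595, -0.3947785 , -0.24610473]), 'ft_torque': array([ 0.02894913,  0.01077021, -0.02246064]), 'gripper_force': 0.0, 'finger_gap': 0.9971470745869662} 0.0187
```

View pics/top0.png

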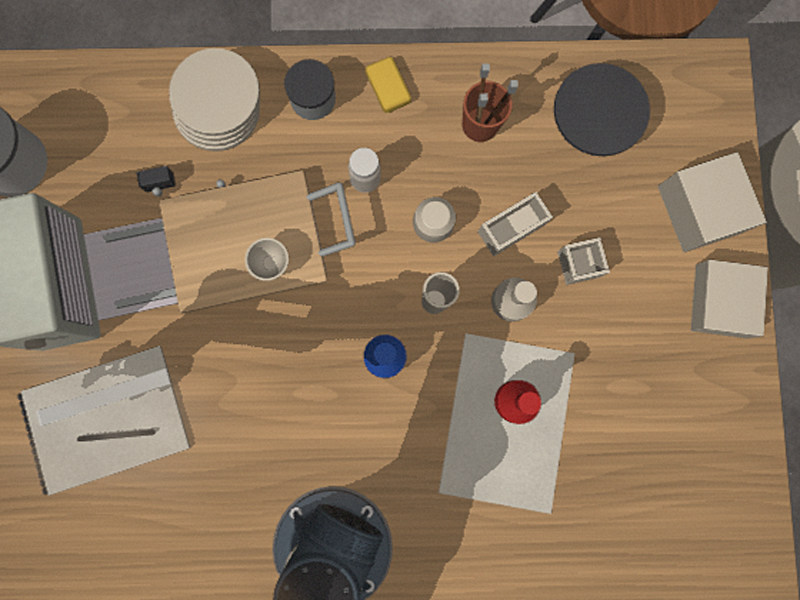

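View pics/side0.png

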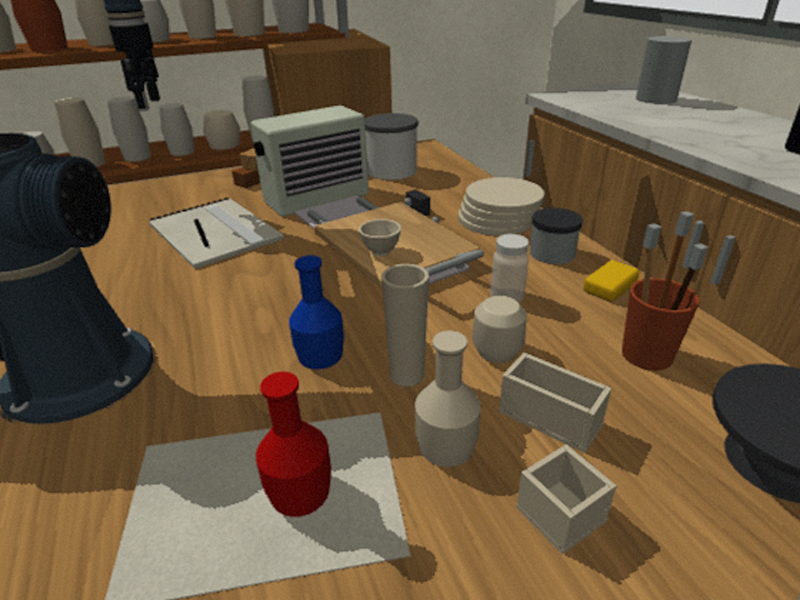

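Top view: bottle lip at about (524,293), trough at (516,222), tube vase at (440,291), jar at (435,218), square dish at (584,260), deck corners at (162,200), (304,170), (326,283) and (180,310), handle around (340,217), bowl at (267,259). I'll enlarge the two work areas.

Run:
```python
from h import *
im=viewer.snapshot("top"); cv2.imwrite("pics/t.png",im)
a=cv2.resize(im[120:240,280:440],(800,600),interpolation=cv2.INTER_CUBIC)  # 5x
b=cv2.resize(im[105:225,100:260],(800,600),interpolation=cv2.INTER_CUBIC)
cv2.imwrite("pics/ca.png",a);cv2.imwrite("pics/cb.png",b)
```

```text
(no output)
```

View pics/ca.png

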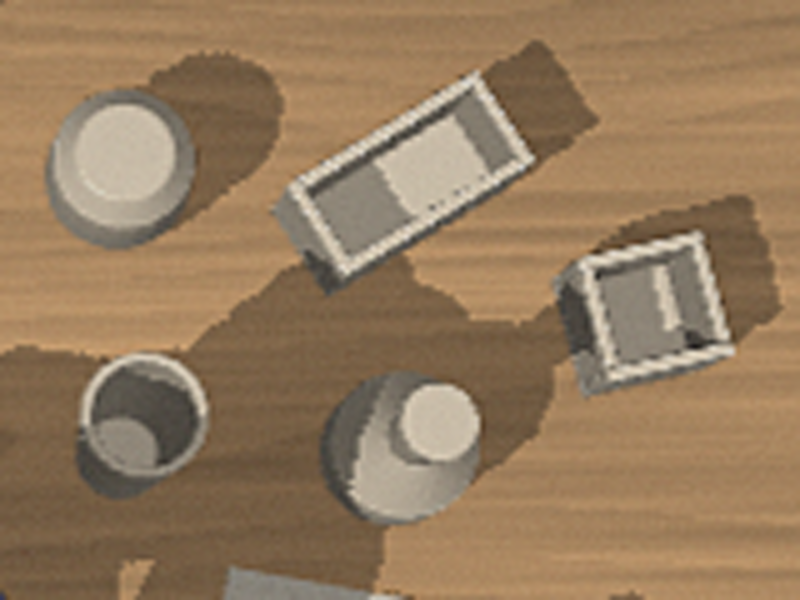

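View pics/cb.png

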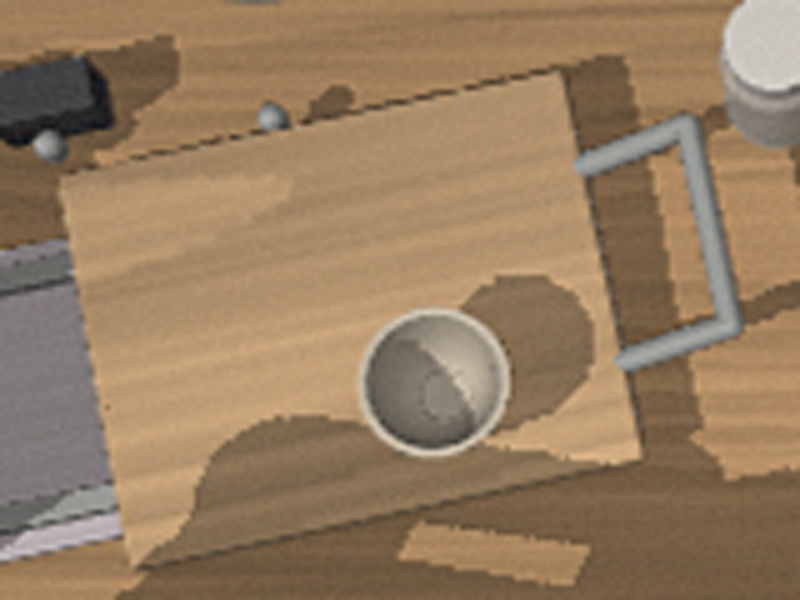

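Crop A: lip centre (440,421), trough rim corners (293,187), (477,75), (534,158) and (346,280). Crop B: deck corners (62,178), (562,70), (642,460) and (135,568), handle ends (690,122) and (733,328), bowl rim centre (434,382).

Run:
```python
from h import *
A=lambda u,v,z:at("top",280+u/5-.4,120+v/5-.4,z)
B=lambda u,v,z:at("top",100+u/5-.4,105+v/5-.4,z)
print("lip",A(440,421,.165),"belly",A(401,447,.045))
t=np.array([A(*c,.065) for c in((293,187),(477,75),(534,158),(346,280))]);print("trough",t.mean(0),[np.linalg.norm(t[i]-t[i-1]).round(3) for i in range(4)])
e=(t[0]-t[1])+(t[3]-t[2]);print("ang long",np.arctan2(e[1],e[0]))
for n,c in dict(dish=(657,312,.06),tube=(144,415,.17),jar=(127,150,.085)).items():print(n,A(*c))
d=np.array([B(*c,.04) for c in((62,178),(562,70),(642,460),(135,568))]);print("deck",d.mean(0),d,[np.linalg.norm(d[i]-d[i-1]).round(3) for i in range(4)])
x=(d[0]-d[1])+(d[3]-d[2]);th=np.arctan2(x[1],x[0]);print("th",th)
R=np.array([[np.cos(th),-np.sin(th)],[np.sin(th),np.cos(th)]])
h=np.array([B(690,122,.07),B(733,328,.07)]);print("handle",h,h.mean(0))
b=B(434,382,.09);print("bowl",b)
c=d.mean(0)[:2];print("in deck: handle",R.T@(h.mean(0)[:2]-c),"bowl",R.T@(b[:2]-c))
print("side lip via triang", px("side",np.r_[A(440,421,.165)[:2],.165]),"seen",(450*.7,343*.7))
o,dd=ray("side",450*.7,343*.7);print(at("side",450*.7,343*.7,.165))
q=t.mean(0)
print("slip",at("top",364*.7,160*.7,.11))
```

```text
lip [ 0.4423 -0.3426  0.165 ] belly [ 0.4436 -0.345   0.045 ]
trough [ 0.586225 -0.35375   0.065   ] [np.float64(0.057), np.float64(0.116), np.float64(0.054), np.float64(0.12)]
ang long 2.1157806819603064
dish [ 0.511  -0.4805  0.06  ]
tube [ 0.4473 -0.1991  0.17  ]
jar [ 0.5977 -0.2013  0.085 ]
deck [0.564525 0.1596   0.04    ] [[0.6438 0.3159 0.04  ]
 [0.699  0.0456 0.04  ]
 [0.484  0.004  0.04  ]
 [0.4313 0.2729 0.04  ]] [np.float64(0.217), np.float64(0.276), np.float64(0.219), np.float64(0.274)]
th 1.7682988804743913
handle [[ 0.6604 -0.0253  0.07  ]
 [ 0.5488 -0.0466  0.07  ]] [ 0.6046  -0.03595  0.07   ]
bowl [0.5195 0.107  0.09  ]
in deck: handle [-0.19961201 -0.0009249 ] bowl [-0.04274259  0.05447093]
side lip via triang (np.float64(313.5435240650635), np.float64(238.47193222224283)) seen (315.0, 240.1)
[ 0.4425 -0.3472  0.165 ]
slip [ 0.6936 -0.0724  0.11  ]
```

```bash
cat >> h.py <<'E'
from scipy.spatial.transform import Rotation as Ro
C=np.array([.5645,.1596]);TH=1.768
def D(x,y): c,s=np.cos(TH),np.sin(TH); return C+np.array([c*x-s*y,s*x+c*y])
def go(p,yang=None):
    s=manip.sense();R=Ro.from_quat(s["tool_rot"]);M=R.as_matrix();p=np.array(p,float)
    ya=np.arctan2(M[1,1],M[0,1]); print("t",round(s["t"],2),"pos",s["tcp_pos"].round(4),"yang",ya.round(3),"tilt",np.degrees(np.arccos(-M[2,2])).round(2),"gap",round(s["finger_gap"],3),"gf",round(s["gripper_force"],1),"F",s["force"].round(1),"q",s["q"].round(2))
    print("slide cm",(M.T@(p-s["tcp_pos"])*100).round(2), "turn z",None if yang is None else round(ya-yang,3))
E
python3 -m creep '[{"slide":[0,0,-1.5],"angular":[0,0,0.11],"claw":1},{"slide":[0,0,-1.5],"angular":[0,0,0.11],"claw":1},{"slide":[0,0,-1.5],"angular":[0,0,0.11],"claw":1},{"slide":[0,0,-1.5],"angular":[0,0,0.11],"claw":1},{"slide":[0,0,-1.5],"angular":[0,0,0.11],"claw":1},{"slide":[0,0,-1.5],"angular":[0,0,0.11],"claw":1},{"slide":[0,0,-1.5],"angular":[0,0,0.11],"claw":1},{"slide":[0,0,-1.5],"angular":[0,0,0.11],"claw":1},{"slide":[0,0,-1.5],"angular":[0,0,0.11],"claw":1},{"slide":[0,0,-1.5],"angular":[0,0,0.11],"claw":1}]' 20
python3 -c "
from h import *
go([.4425,-.3445,.35],.1975)"
```

```text
t: 0.98
tcp_pos: [0.1682, 0.6015, 0.3492]
tool_rot: [0.636, 0.772, -0.001, 0.0]
force: [-0.3, 0.3, -0.5]
finger_gap: 0.996
gripper_force: 0.0
t 0.98 pos [0.1682 0.6015 0.3492] yang 0.193 tilt 0.06 gap 0.996 gf 0.0 F [-0.3  0.3 -0.5] q [1.12 0.4  1.23 0.   1.51 0.93]
slide cm [-9.81e+01  8.82e+00 -1.00e-02] turn z -0.005
```

```bash
python3 -m creep '[{"slide":[-2.5,2.5,0],"angular":[0,0,0],"claw":1},{"slide":[-2.5,2.5,0],"angular":[0,0,0],"claw":1},{"slide":[-2.5,2.5,0],"angular":[0,0,0],"claw":1},{"slide":[-2.5,2.5,0],"angular":[0,0,0],"claw":1},{"slide":[-3,2.5,0],"angular":[0,0,0],"claw":1},{"slide":[-3.5,0.5,0],"angular":[0,0,0],"claw":1},{"slide":[-3.5,0,0],"angular":[0,0,0],"claw":1},{"slide":[-3.5,0,0],"angular":[0,0,0],"claw":1},{"slide":[-3.5,0,0],"angular":[0,0,0],"claw":1},{"slide":[-3.5,0,0],"angular":[0,0,0],"claw":1}]'
python3 -m creep '[{"slide":[-3.5,0,0],"angular":[0,0,0],"claw":1},{"slide":[-3.5,0,0],"angular":[0,0,0],"claw":1},{"slide":[-3.5,0,0],"angular":[0,0,0],"claw":1},{"slide":[-3.5,0,0],"angular":[0,0,0],"claw":1},{"slide":[-3.5,0,0],"angular":[0,0,0],"claw":1},{"slide":[-3.5,0,0],"angular":[0,0,0],"claw":1},{"slide":[-3.5,0,0],"angular":[0,0,0],"claw":1},{"slide":[-3.5,0,0],"angular":[0,0,0],"claw":1},{"slide":[-3.5,0,0],"angular":[0,0,0],"claw":1},{"slide":[-3.5,0,0],"angular":[0,0,0],"claw":1}]'
python3 -m creep '[{"slide":[-3.5,-0.5,0],"angular":[0,0,0],"claw":1},{"slide":[-3.5,-0.5,0],"angular":[0,0,0],"claw":1},{"slide":[-3.5,-0.5,0],"angular":[0,0,0],"claw":1},{"slide":[-3.5,-0.5,0],"angular":[0,0,0],"claw":1},{"slide":[-3.5,-0.5,0],"angular":[0,0,0],"claw":1},{"slide":[-3,-0.5,0],"angular":[0,0,0],"claw":1},{"slide":[-3,-0.5,0],"angular":[0,0,0],"claw":1},{"slide":[-2,-0.5,0],"angular":[0,0,0],"claw":1},{"slide":[0,0,0],"angular":[0,0,0],"claw":1}]'
python3 -c "
from h import *
go([.4425,-.3445,.111],.1975)"
```

```text
t: 1.82
tcp_pos: [0.3556, 0.3266, 0.3485]
tool_rot: [0.634, 0.774, -0.0, -0.0]
force: [0.1, 0.4, -0.3]
finger_gap: 0.996
gripper_force: 0.0
t: 2.65
tcp_pos: [0.4243, -0.0164, 0.3489]
tool_rot: [0.634, 0.773, 0.0, -0.0]
force: [1.1, 0.4, 0.6]
finger_gap: 0.997
gripper_force: 0.0
t: 3.4
tcp_pos: [0.4354, -0.2769, 0.3482]
tool_rot: [0.635, 0.772, -0.001, 0.0]
force: [-0.1, 0.2, -0.2]
finger_gap: 1.001
gripper_force: 0.0
t 3.4 pos [ 0.4354 -0.2769  0.3482] yang 0.194 tilt 0.1 gap 1.001 gf 0.0 F [-0.1  0.2 -0.2] q [-0.78  0.23  1.49 -0.    1.42 -0.98]
slide cm [-6.74 -0.58 23.73] turn z -0.004
```

```bash
python3 -m creep '[{"slide":[-2.3,-0.2,2],"angular":[0,0,0],"claw":1},{"slide":[-2.2,-0.2,2],"angular":[0,0,0],"claw":1},{"slide":[-2.2,-0.2,2],"angular":[0,0,0],"claw":1},{"slide":[0,0,1.5],"angular":[0,0,0],"claw":1},{"slide":[0,0,0],"angular":[0,0,0],"claw":1}]'
python3 - <<'E'
from h import *
go([.4428,-.345,.111])
cv2.imwrite("pics/w1.png",viewer.snapshot("wrist"))
c=viewer.calibration("wrist");print({k:np.round(v,4).tolist() if not isinstance(v,str) else v for k,v in c.items()})
f=210/np.tan(np.radians(c["fov_y"])/2);s=manip.sense();R=Ro.from_quat(s["tool_rot"]).as_matrix();T=np.array(c["tool_from_camera"])
for z in(.165,0):
  p=T[:3,:3].T@(R.T@(np.array([.4428,-.345,z])-s["tcp_pos"])-T[:3,3]);v=np.array([p[0],-p[1],-p[2]]);r=np.hypot(*v[:2]);print("expect",v[:2]/r*np.arctan2(r,v[2])*f+[c["cx"],c["cy"]])
E
```

```text
t: 3.82
tcp_pos: [0.4411, -0.3378, 0.27]
tool_rot: [0.634, 0.773, 0.001, -0.004]
force: [0.0, -0.1, -0.4]
finger_gap: 0.997
gripper_force: 0.0
t 3.82 pos [ 0.4411 -0.3378  0.27  ] yang 0.197 tilt 0.51 gap 0.997 gf 0.0 F [ 0.  -0.1 -0.4] q [-0.85  0.36  1.51  0.    1.28 -1.05]
slide cm [-0.87  0.09 15.89] turn z None
{'fov_y': 65.7065, 'cx': 279.7585, 'cy': 204.6712, 'tool_from_camera': [[0.0007, 0.9481, 0.3181, 0.0799], [1.0, -0.0006, -0.0004, -0.0006], [-0.0002, 0.3181, -0.9481, -0.1754], [0.0, 0.0, 0.0, 1.0]]}
expect [280.11308435 197.39510942]
expect [280.27193244 163.0140188 ]
```

View pics/w1.png

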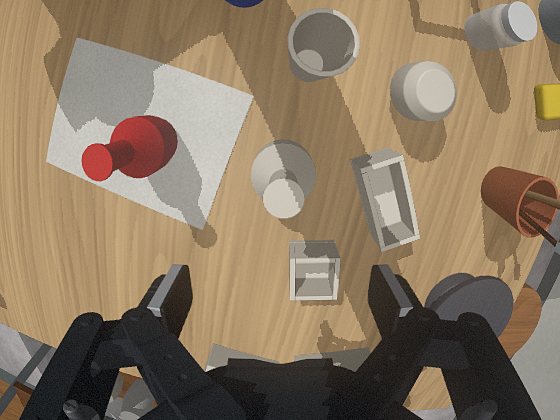

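The wrist image has the lip at (284,198) against an expected (280,197), so I'll shift about 2 mm in tool y and descend.

```bash
python3 -m creep '[{"slide":[-0.5,0.15,1.5],"angular":[0,0,0],"claw":1},{"slide":[-0.4,0.15,2],"angular":[0,0,0],"claw":1},{"slide":[0,0,2],"angular":[0,0,0],"claw":1},{"slide":[0,0,2],"angular":[0,0,0],"claw":1},{"slide":[0,0,2],"angular":[0,0,0],"claw":1},{"slide":[0,0,2],"angular":[0,0,0],"claw":1},{"slide":[0,0,2],"angular":[0,0,0],"claw":1},{"slide":[0,0,1.5],"angular":[0,0,0],"claw":1},{"slide":[0,0,0.7],"angular":[0,0,0],"claw":1},{"slide":[0,0,0],"angular":[0,0,0],"claw":1}]' 20
python3 -c "
from h import *
go([.4445,-.345,.111])"
```

```text
t: 4.7
tcp_pos: [0.4475, -0.3465, 0.1166]
tool_rot: [0.633, 0.774, 0.0, -0.001]
force: [-0.7, 0.3, 0.4]
finger_gap: 0.995
gripper_force: 0.0
t 4.7 pos [ 0.4475 -0.3465  0.1166] yang 0.199 tilt 0.11 gap 0.995 gf 0.0 F [-0.7  0.3  0.4] q [-0.86  0.56  1.66  0.    0.93 -1.06]
slide cm [ 0.21 -0.27  0.56] turn z None
```

```bash
python3 -m creep '[{"slide":[0.2,-0.2,0.4],"angular":[0,0,0],"claw":0.5},{"slide":[0,0,0],"angular":[0,0,0],"claw":0.1},{"slide":[0,0,0],"angular":[0,0,0],"claw":-0.1},{"slide":[0,0,0],"angular":[0,0,0],"claw":-0.2},{"slide":[0,0,0],"angular":[0,0,0],"claw":-0.3},{"slide":[0,0,0],"angular":[0,0,0],"claw":-0.4},{"slide":[0,0,0],"angular":[0,0,0],"claw":-0.6},{"slide":[0,0,0],"angular":[0,0,0],"claw":-0.8},{"slide":[0,0,0],"angular":[0,0,0],"claw":-1},{"slide":[0,0,0],"angular":[0,0,0],"claw":-1}]' 20
python3 -c "
from h import *
go([.4445,-.345,.36])"
```

```text
t: 5.53
tcp_pos: [0.4458, -0.3467, 0.1141]
tool_rot: [0.634, 0.773, -0.0, 0.001]
force: [-0.5, 0.9, 5.2]
finger_gap: 0.424
gripper_force: 19.8
t 5.53 pos [ 0.4458 -0.3467  0.1141] yang 0.198 tilt 0.12 gap 0.424 gf 19.8 F [-0.5  0.9  5.2] q [-0.86  0.56  1.67  0.    0.91 -1.06]
slide cm [  0.15  -0.07 -24.59] turn z None
```

```bash
python3 -m creep '[{"slide":[0,0,0],"angular":[0,0,0],"claw":-1},{"slide":[0,0,-0.2],"angular":[0,0,0],"claw":-1},{"slide":[0,0,-0.4],"angular":[0,0,0],"claw":-1},{"slide":[0,0,-0.6],"angular":[0,0,0],"claw":-1},{"slide":[0,0,-0.8],"angular":[0,0,0],"claw":-1},{"slide":[0,0,-0.8],"angular":[0,0,0],"claw":-1},{"slide":[0,0,-0.4],"angular":[0,0,0],"claw":-1},{"slide":[0,0,0],"angular":[0,0,0],"claw":-1},{"slide":[0,0,0],"angular":[0,0,0],"claw":-1}]' 20
python3 - <<'E'
from h import *
go([.4445,-.345,.36])
im=viewer.snapshot("side");cv2.imwrite("pics/s2.png",cv2.resize(im[170:370,200:467],(800,600),interpolation=cv2.INTER_CUBIC))
E
```

```text
t: 6.28
tcp_pos: [0.4454, -0.3464, 0.1454]
tool_rot: [0.634, 0.774, -0.0, 0.001]
force: [-0.4, -0.8, -2.2]
finger_gap: 0.428
gripper_force: 20.4
t 6.28 pos [ 0.4454 -0.3464  0.1454] yang 0.198 tilt 0.06 gap 0.428 gf 20.4 F [-0.4 -0.8 -2.2] q [-0.86  0.51  1.64 -0.    0.98 -1.06]
slide cm [  0.14  -0.05 -21.46] turn z None
```

View pics/s2.png

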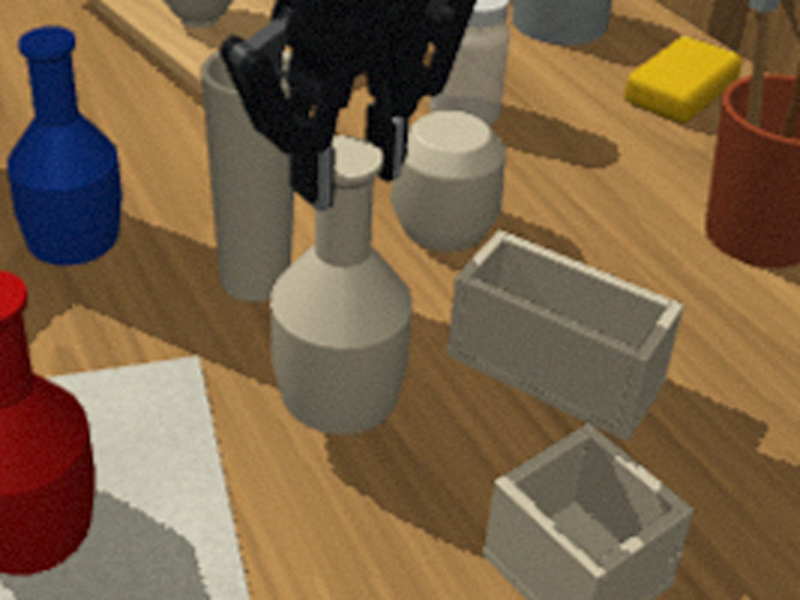

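The bottle hangs upright, held at the lip (crop (357,157)), with its base clear of the table at (342,430). I'll carry it smoothly.

```bash
python3 -m creep '[{"slide":[0,0,-1],"angular":[0,0,0],"claw":-1},{"slide":[0,0,-2],"angular":[0,0,0],"claw":-1},{"slide":[0,0,-2.5],"angular":[0,0,0],"claw":-1},{"slide":[0,0,-2.5],"angular":[0,0,0],"claw":-1},{"slide":[0,0,-2.5],"angular":[0,0,0],"claw":-1},{"slide":[0,0,-2.5],"angular":[0,0,0],"claw":-1},{"slide":[0,0,-2.5],"angular":[0,0,0],"claw":-1},{"slide":[0,0,-2.5],"angular":[0,0,0],"claw":-1},{"slide":[0,0,-2],"angular":[0,0,0],"claw":-1},{"slide":[0,0,-1],"angular":[0,0,0],"claw":-1}]' 20
python3 -m creep '[{"slide":[0.8,0.25,0],"angular":[0,0,0],"claw":-1},{"slide":[1.6,0.5,0],"angular":[0,0,0],"claw":-1},{"slide":[2.4,0.75,0],"angular":[0,0,0],"claw":-1},{"slide":[3,0.95,0],"angular":[0,0,0],"claw":-1},{"slide":[3,0.95,0],"angular":[0,0,0],"claw":-1},{"slide":[3,0.95,0],"angular":[0,0,0],"claw":-1},{"slide":[3,0.95,0],"angular":[0,0,0],"claw":-1},{"slide":[3,0.95,0],"angular":[0,0,0],"claw":-1},{"slide":[3,0.95,0],"angular":[0,0,0],"claw":-1},{"slide":[3,0.95,0],"angular":[0,0,0],"claw":-1}]'
python3 -m creep '[{"slide":[3,0.95,0],"angular":[0,0,0],"claw":-1},{"slide":[3,0.95,0],"angular":[0,0,0],"claw":-1},{"slide":[3,0.95,0],"angular":[0,0,0],"claw":-1},{"slide":[3,0.95,0],"angular":[0,0,0],"claw":-1},{"slide":[3,0.95,0],"angular":[0,0,0],"claw":-1},{"slide":[3,0.95,0],"angular":[0,0,0],"claw":-1},{"slide":[3,0.95,0],"angular":[0,0,0],"claw":-1},{"slide":[2.4,0.75,0],"angular":[0,0,0],"claw":-1},{"slide":[1.6,0.5,0],"angular":[0,0,0],"claw":-1},{"slide":[0.8,0.2,0],"angular":[0,0,0],"claw":-1}]'
python3 -c "
from h import *
go([*D(.075,.045),.156],.1975)"
```

```text
t: 7.17
tcp_pos: [0.4459, -0.3467, 0.3584]
tool_rot: [0.634, 0.774, -0.0, 0.002]
force: [0.0, -0.4, -3.2]
finger_gap: 0.426
gripper_force: 20.7
t: 8.0
tcp_pos: [0.4722, -0.0735, 0.3527]
tool_rot: [0.634, 0.774, -0.0, -0.003]
force: [0.9, 0.8, -3.9]
finger_gap: 0.423
gripper_force: 20.7
t: 8.83
tcp_pos: [0.5003, 0.195, 0.3525]
tool_rot: [0.632, 0.775, -0.001, -0.002]
force: [-0.0, 0.6, -2.9]
finger_gap: 0.421
gripper_force: 20.7
t 8.83 pos [0.5003 0.195  0.3525] yang 0.202 tilt 0.32 gap 0.421 gf 20.7 F [-0.   0.6 -2.9] q [ 0.16  0.26  1.43  0.    1.45 -0.04]
slide cm [ 2.72  1.21 19.65] turn z 0.004
```

```bash
python3 -m creep '[{"slide":[1.4,0.6,0.5],"angular":[0,0,0],"claw":-1},{"slide":[1.3,0.5,1.5],"angular":[0,0,0],"claw":-1},{"slide":[0,0,2.5],"angular":[0,0,0],"claw":-1},{"slide":[0,0,2.5],"angular":[0,0,0],"claw":-1},{"slide":[0,0,2.5],"angular":[0,0,0],"claw":-1},{"slide":[0,0,2.5],"angular":[0,0,0],"claw":-1},{"slide":[0,0,2],"angular":[0,0,0],"claw":-1},{"slide":[0,0,1.5],"angular":[0,0,0],"claw":-1},{"slide":[0,0,0.8],"angular":[0,0,0],"claw":-1},{"slide":[0,0,0],"angular":[0,0,0],"claw":-1}]'
python3 - <<'E'
from h import *
go([*D(.075,.045),.156],.1975)
im=viewer.snapshot("side");cv2.imwrite("pics/s3.png",cv2.resize(im[80:230,160:360],(800,600),interpolation=cv2.INTER_CUBIC))
E
```

```text
t: 9.67
tcp_pos: [0.5055, 0.2199, 0.1891]
tool_rot: [0.634, 0.773, -0.003, -0.002]
force: [-0.3, 0.5, -3.2]
finger_gap: 0.424
gripper_force: 20.7
t 9.67 pos [0.5055 0.2199 0.1891] yang 0.198 tilt 0.42 gap 0.424 gf 20.7 F [-0.3  0.5 -3.2] q [0.21 0.44 1.62 0.   1.08 0.01]
slide cm [0.43 0.13 3.31] turn z 0.0
```

View pics/s3.png

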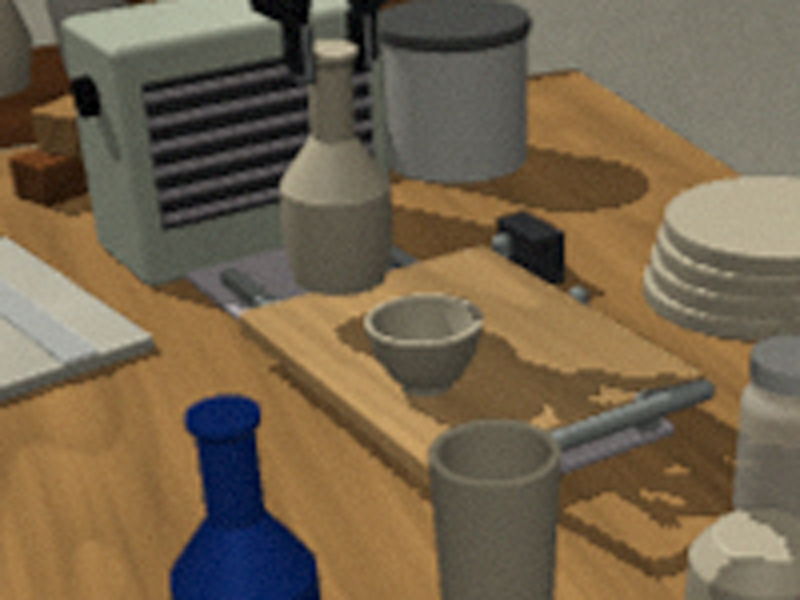

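The bottle hangs upright over the deck behind the bowl (base at (335,290), bowl at (424,340)). I'll lower it slowly.

```bash
python3 -m creep '[{"slide":[0.2,0.1,1],"angular":[0,0,0],"claw":-1},{"slide":[0,0,0.8],"angular":[0,0,0],"claw":-1},{"slide":[0,0,0.5],"angular":[0,0,0],"claw":-1},{"slide":[0,0,0.3],"angular":[0,0,0],"claw":-1},{"slide":[0,0,0.2],"angular":[0,0,0],"claw":-1},{"slide":[0,0,0.1],"angular":[0,0,0],"claw":-1},{"slide":[0,0,0],"angular":[0,0,0],"claw":-1},{"slide":[0,0,0],"angular":[0,0,0],"claw":-1}]'
python3 -c "
from h import *
go([*D(.075,.045),.154],.1975)"
```

```text
t: 10.38
tcp_pos: [0.5094, 0.2225, 0.1631]
tool_rot: [0.634, 0.774, 0.0, 0.0]
force: [-0.3, -0.4, -2.7]
finger_gap: 0.425
gripper_force: 20.7
t 10.38 pos [0.5094 0.2225 0.1631] yang 0.198 tilt 0.03 gap 0.425 gf 20.7 F [-0.3 -0.4 -2.7] q [0.21 0.48 1.65 0.   1.02 0.01]
slide cm [ 0.25 -0.33  0.91] turn z 0.0
```

```bash
python3 -m creep '[{"slide":[0.2,-0.2,0.2],"angular":[0,0,0],"claw":-1},{"slide":[0,0,0.2],"angular":[0,0,0],"claw":-1},{"slide":[0,0,0.1],"angular":[0,0,0],"claw":-1},{"slide":[0,0,0.1],"angular":[0,0,0],"claw":-1},{"slide":[0,0,0],"angular":[0,0,0],"claw":-1},{"slide":[0,0,0],"angular":[0,0,0],"claw":-1}]'
python3 -m creep '[{"slide":[0,0,0.1],"angular":[0,0,0],"claw":-1},{"slide":[0,0,0],"angular":[0,0,0],"claw":-1},{"slide":[0,0,0],"angular":[0,0,0],"claw":-1}]'
```

```text
t: 10.88
tcp_pos: [0.5068, 0.2241, 0.1568]
tool_rot: [0.634, 0.774, -0.0, -0.0]
force: [-0.1, 0.2, -3.9]
finger_gap: 0.428
gripper_force: 20.7
t: 11.13
tcp_pos: [0.5068, 0.224, 0.1559]
tool_rot: [0.634, 0.774, -0.0, 0.0]
force: [0.0, -1.2, -3.1]
finger_gap: 0.424
gripper_force: 20.7
```

```bash
python3 -m creep '[{"slide":[0,0,0.1],"angular":[0,0,0],"claw":-1},{"slide":[0,0,0],"angular":[0,0,0],"claw":-1},{"slide":[0,0,0],"angular":[0,0,0],"claw":-1}]' | egrep 'tcp|force'
python3 -m creep '[{"slide":[0,0,0.1],"angular":[0,0,0],"claw":-1},{"slide":[0,0,0],"angular":[0,0,0],"claw":-1},{"slide":[0,0,0],"angular":[0,0,0],"claw":-1}]' | egrep 'tcp|force'
```

```text
tcp_pos: [0.5067, 0.2241, 0.1548]
force: [-0.1, -0.6, -3.2]
gripper_force: 20.7
tcp_pos: [0.5071, 0.224, 0.1543]
force: [-0.1, -1.0, 1.0]
gripper_force: 20.9
```

```bash
python3 -m creep '[{"slide":[0,0,0],"angular":[0,0,0],"claw":-0.1},{"slide":[0,0,0],"angular":[0,0,0],"claw":0.1},{"slide":[0,0,0],"angular":[0,0,0],"claw":0.4},{"slide":[0,0,0],"angular":[0,0,0],"claw":0.6},{"slide":[0,0,-0.5],"angular":[0,0,0],"claw":0.6},{"slide":[0,0,-1.5],"angular":[0,0,0],"claw":0.6},{"slide":[0,0,-2.5],"angular":[0,0,0],"claw":0.6},{"slide":[0,0,-3],"angular":[0,0,0],"claw":0.6},{"slide":[0,0,-3.5],"angular":[0,0,0],"claw":0.6},{"slide":[0,0,-3.5],"angular":[0,0,0],"claw":1}]'
python3 -c "
from h import *
go([.586,-.354,.25],.545)"
```

```text
t: 12.47
tcp_pos: [0.5062, 0.224, 0.3004]
tool_rot: [0.634, 0.774, -0.0, -0.0]
force: [1.2, 0.3, -0.2]
finger_gap: 0.92
gripper_force: 0.0
t 12.47 pos [0.5062 0.224  0.3004] yang 0.198 tilt 0.05 gap 0.92 gf 0.0 F [ 1.2  0.3 -0.2] q [0.21 0.33 1.48 0.   1.34 0.02]
slide cm [-58.24  -3.55   5.04] turn z -0.347
```

```bash
python3 -m creep '[{"slide":[-2,0,0],"angular":[0,0,0],"claw":1},{"slide":[-3.5,-0.2,0],"angular":[0,0,0],"claw":1},{"slide":[-4,-0.2,0],"angular":[0,0,0],"claw":1},{"slide":[-4,-0.2,0],"angular":[0,0,0],"claw":1},{"slide":[-4,-0.2,0],"angular":[0,0,0],"claw":1},{"slide":[-4,-0.2,0],"angular":[0,0,0],"claw":1},{"slide":[-4,-0.2,0],"angular":[0,0,0],"claw":1},{"slide":[-4,-0.2,0],"angular":[0,0,0],"claw":1},{"slide":[-4,-0.2,0],"angular":[0,0,0],"claw":1},{"slide":[-4,-0.2,0],"angular":[0,0,0],"claw":1}]' | grep tcp
python3 -m creep '[{"slide":[-4,-0.2,0],"angular":[0,0,0],"claw":1},{"slide":[-4,-0.2,0],"angular":[0,0,0],"claw":1},{"slide":[-4,-0.2,0],"angular":[0,0,0],"claw":1},{"slide":[-4,-0.2,0],"angular":[0,0,0],"claw":1},{"slide":[-3,-0.2,0.5],"angular":[0,0,0],"claw":1},{"slide":[-1.5,-0.2,0.5],"angular":[0,0,-0.07],"claw":1},{"slide":[0,0,1],"angular":[0,0,-0.1],"claw":1},{"slide":[0,0,1],"angular":[0,0,-0.1],"claw":1},{"slide":[0,0,1],"angular":[0,0,-0.077],"claw":1},{"slide":[0,0,0],"angular":[0,0,0],"claw":1}]'
python3 - <<'E'
from h import *
go([.586,-.354,.025],.545)
im=viewer.snapshot("wrist");cv2.imwrite("pics/w4.png",cv2.resize(im,(800,600),interpolation=cv2.INTER_CUBIC))
c=viewer.calibration("wrist")
f=210/np.tan(np.radians(c["fov_y"])/2);s=manip.sense();R=Ro.from_quat(s["tool_rot"]).as_matrix();T=np.array(c["tool_from_camera"])
L=np.array([np.cos(2.116),np.sin(2.116)]);W=np.array([-L[1],L[0]])
for a,b in((.06,.029),(.06,-.029),(-.06,-.029),(-.06,.029)):
  p=T[:3,:3].T@(R.T@(np.array([*(np.array([.586,-.354])+a*L+b*W),.065])-s["tcp_pos"])-T[:3,3]);v=np.array([p[0],-p[1],-p[2]]);r=np.hypot(*v[:2]);print("expect",(v[:2]/r*np.arctan2(r,v[2])*f+[c["cx"],c["cy"]])/.7)
E
```

```text
tcp_pos: [0.5628, -0.1491, 0.2995]
t: 14.13
tcp_pos: [0.5902, -0.3498, 0.2565]
tool_rot: [0.49, 0.872, 0.0, -0.002]
force: [0.2, 0.2, 0.3]
finger_gap: 1.004
gripper_force: 0.0
t 14.13 pos [ 0.5902 -0.3498  0.2565] yang 0.546 tilt 0.29 gap 1.004 gf 0.0 F [0.2 0.2 0.3] q [-0.7   0.57  1.19  0.    1.39 -1.24]
slide cm [-0.25 -0.54 23.15] turn z 0.001
expect [356.59601541 169.79527047]
expect [430.3132413  169.53187354]
expect [428.20897682 312.75909724]
expect [359.9934548  312.79288546]
```

View pics/w4.png

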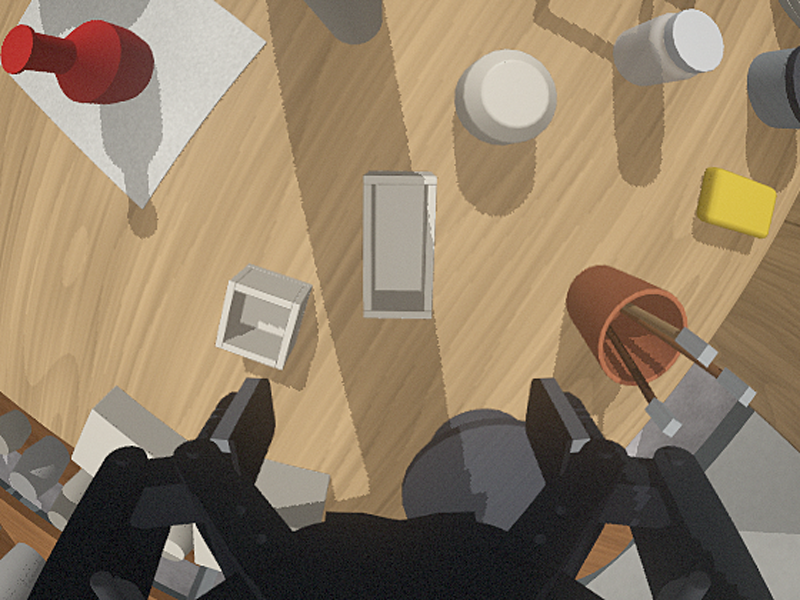

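Trough rim in the wrist image: (363,177), (437,174), (433,319), (363,318). Its centre is about 4 mm off along tool y and x from prediction and the angle is right, so I'll split the difference and descend.

```bash
python3 -m creep '[{"slide":[-0.4,-0.3,2],"angular":[0,0,0],"claw":1},{"slide":[0,0,3],"angular":[0,0,0],"claw":1},{"slide":[0,0,3],"angular":[0,0,0],"claw":1},{"slide":[0,0,3],"angular":[0,0,0],"claw":1},{"slide":[0,0,2.5],"angular":[0,0,0],"claw":1},{"slide":[0,0,1.5],"angular":[0,0,0],"claw":1},{"slide":[0,0,0.5],"angular":[0,0,0],"claw":1},{"slide":[0,0,0],"angular":[0,0,0],"claw":1}]' | grep tcp
python3 -c "
from h import *
go([.587,-.353,.015],.545)"
```

```text
tcp_pos: [0.5907, -0.3551, 0.1031]
t 14.85 pos [ 0.5907 -0.3551  0.1031] yang 0.544 tilt 0.1 gap 1.0 gf 0.0 F [-0.1  0.2 -0.7] q [-0.7   0.72  1.34  0.    1.09 -1.25]
slide cm [ 0.36 -0.21  8.81] turn z -0.001
```

```bash
python3 -m creep '[{"slide":[0.1,-0.1,1.5],"angular":[0,0,0],"claw":1},{"slide":[0,0,2],"angular":[0,0,0],"claw":1},{"slide":[0,0,2],"angular":[0,0,0],"claw":1},{"slide":[0,0,1.8],"angular":[0,0,0],"claw":1},{"slide":[0,0,1],"angular":[0,0,0],"claw":1},{"slide":[0,0,0.4],"angular":[0,0,0],"claw":1},{"slide":[0,0,0],"angular":[0,0,0],"claw":1},{"slide":[0,0,0],"angular":[0,0,0],"claw":1}]' | egrep 'tcp|force'
python3 -m creep '[{"slide":[0,0,0],"angular":[0,0,0],"claw":0.8},{"slide":[0,0,0],"angular":[0,0,0],"claw":0.6},{"slide":[0,0,0],"angular":[0,0,0],"claw":0.5},{"slide":[0,0,0],"angular":[0,0,0],"claw":0.4},{"slide":[0,0,0],"angular":[0,0,0],"claw":0.3},{"slide":[0,0,0],"angular":[0,0,0],"claw":0.1},{"slide":[0,0,0],"angular":[0,0,0],"claw":-0.2},{"slide":[0,0,0],"angular":[0,0,0],"claw":-0.6},{"slide":[0,0,0],"angular":[0,0,0],"claw":-1},{"slide":[0,0,0],"angular":[0,0,0],"claw":-1}]' 20
```

```text
tcp_pos: [0.5906, -0.3559, 0.0184]
force: [-0.2, -0.5, 0.3]
gripper_force: 0.0
t: 16.35
tcp_pos: [0.5908, -0.3552, 0.018]
tool_rot: [0.491, 0.871, 0.0, 0.001]
force: [3.0, 2.3, 5.3]
finger_gap: 0.673
gripper_force: 21.9
```

```bash
python3 -m creep '[{"slide":[0,0,-0.3],"angular":[0,0,0],"claw":-1},{"slide":[0,0,-0.7],"angular":[0,0,0],"claw":-1},{"slide":[0,0,-1.2],"angular":[0,0,0],"claw":-1},{"slide":[0,0,-2],"angular":[0,0,0],"claw":-1},{"slide":[0,0,-2.5],"angular":[0,0,0],"claw":-1},{"slide":[0,0,-2.5],"angular":[0,0,0],"claw":-1},{"slide":[0,0,-2.5],"angular":[0,0,0],"claw":-1},{"slide":[0,0,-2.5],"angular":[0,0,0],"claw":-1},{"slide":[0,0,-2.5],"angular":[0,0,0],"claw":-1},{"slide":[0,0,-1.5],"angular":[0,0,0],"claw":-1}]' 20
python3 -m creep '[{"slide":[0,0,-1],"angular":[0,0,0.05],"claw":-1},{"slide":[0,0,-1],"angular":[0,0,0.08],"claw":-1},{"slide":[0,0,-0.5],"angular":[0,0,0.08],"claw":-1},{"slide":[0,0,0],"angular":[0,0,0.08],"claw":-1},{"slide":[0,0,0],"angular":[0,0,0.057],"claw":-1},{"slide":[0,0,0],"angular":[0,0,0],"claw":-1}]' 20
python3 -c "
from h import *
go([*D(0,-.06),.058],.1975)"
```

```text
t: 17.18
tcp_pos: [0.5899, -0.356, 0.2027]
tool_rot: [0.491, 0.871, -0.001, 0.002]
force: [0.7, 0.0, -3.1]
finger_gap: 0.672
gripper_force: 22.5
t: 17.68
tcp_pos: [0.5888, -0.3551, 0.2243]
tool_rot: [0.634, 0.773, -0.0, -0.0]
force: [0.0, 0.9, -3.5]
finger_gap: 0.674
gripper_force: 22.5
t 17.68 pos [ 0.5888 -0.3551  0.2243] yang 0.197 tilt 0.06 gap 0.674 gf 22.5 F [ 0.   0.9 -3.5] q [-0.7   0.59  1.23 -0.    1.32 -0.9 ]
slide cm [50.95 13.71 16.63] turn z -0.001
```

```bash
python3 -m creep '[{"slide":[0.8,0.3,0],"angular":[0,0,0],"claw":-1},{"slide":[1.6,0.6,0],"angular":[0,0,0],"claw":-1},{"slide":[2.4,0.9,0],"angular":[0,0,0],"claw":-1},{"slide":[2.9,1,0],"angular":[0,0,0],"claw":-1},{"slide":[2.9,1,0],"angular":[0,0,0],"claw":-1},{"slide":[2.9,1,0],"angular":[0,0,0],"claw":-1},{"slide":[2.9,1,0],"angular":[0,0,0],"claw":-1},{"slide":[2.9,1,0],"angular":[0,0,0],"claw":-1},{"slide":[2.9,1,0],"angular":[0,0,0],"claw":-1},{"slide":[2.9,1,0],"angular":[0,0,0],"claw":-1}]' | grep tcp
python3 -m creep '[{"slide":[2.9,1,0],"angular":[0,0,0],"claw":-1},{"slide":[2.9,1,0],"angular":[0,0,0],"claw":-1},{"slide":[2.9,1,0],"angular":[0,0,0],"claw":-1},{"slide":[2.9,0.7,0],"angular":[0,0,0],"claw":-1},{"slide":[2.9,0.4,0],"angular":[0,0,0],"claw":-1},{"slide":[2.9,0,0],"angular":[0,0,0],"claw":-1},{"slide":[2.4,0,0],"angular":[0,0,0],"claw":-1},{"slide":[1.6,0,0],"angular":[0,0,0],"claw":-1},{"slide":[0.8,0,0],"angular":[0,0,0],"claw":-1},{"slide":[0,0,0],"angular":[0,0,0],"claw":-1}]'
python3 -c "
from h import *
go([*D(0,-.06),.058],.1975)"
```

```text
tcp_pos: [0.6258, -0.0883, 0.224]
t: 19.35
tcp_pos: [0.6215, 0.137, 0.2239]
tool_rot: [0.632, 0.775, -0.0, -0.001]
force: [-0.7, -0.1, -2.7]
finger_gap: 0.669
gripper_force: 22.5
t 19.35 pos [0.6215 0.137  0.2239] yang 0.202 tilt 0.07 gap 0.669 gf 22.5 F [-0.7 -0.1 -2.7] q [ 0.04  0.52  1.37  0.    1.25 -0.16]
slide cm [ 3.32  0.88 16.59] turn z 0.005
```

```bash
python3 -m creep '[{"slide":[1,0.3,0],"angular":[0,0,0],"claw":-1},{"slide":[1.3,0.3,0.5],"angular":[0,0,0],"claw":-1},{"slide":[0.8,0.2,1.5],"angular":[0,0,0],"claw":-1},{"slide":[0.2,0,2],"angular":[0,0,0],"claw":-1},{"slide":[0,0,2],"angular":[0,0,0],"claw":-1},{"slide":[0,0,2],"angular":[0,0,0],"claw":-1},{"slide":[0,0,2],"angular":[0,0,0],"claw":-1},{"slide":[0,0,2],"angular":[0,0,0],"claw":-1},{"slide":[0,0,1],"angular":[0,0,0],"claw":-1},{"slide":[0,0,0.5],"angular":[0,0,0],"claw":-1}]' | grep tcp
python3 -c "
from h import *
go([*D(0,-.06),.058],.1975)"
```

```text
tcp_pos: [0.6233, 0.1677, 0.0865]
t 20.18 pos [0.6233 0.1677 0.0865] yang 0.197 tilt 0.22 gap 0.669 gf 22.5 F [-0.1 -0.1 -2.7] q [ 0.09  0.69  1.47  0.    0.99 -0.11]
slide cm [0.36 0.09 2.85] turn z -0.0
```

```bash
python3 -m creep '[{"slide":[0.2,0,0.6],"angular":[0,0,0],"claw":-1},{"slide":[0,0,0.6],"angular":[0,0,0],"claw":-1},{"slide":[0,0,0.5],"angular":[0,0,0],"claw":-1},{"slide":[0,0,0.3],"angular":[0,0,0],"claw":-1},{"slide":[0,0,0.1],"angular":[0,0,0],"claw":-1},{"slide":[0,0,0],"angular":[0,0,0],"claw":-1},{"slide":[0,0,0],"angular":[0,0,0],"claw":-1}]' | egrep 'tcp|force'
python3 -m creep '[{"slide":[0,0,0.2],"angular":[0,0,0],"claw":-1},{"slide":[0,0,0.1],"angular":[0,0,0],"claw":-1},{"slide":[0,0,0],"angular":[0,0,0],"claw":-1},{"slide":[0,0,0],"angular":[0,0,0],"claw":-1}]'
```

```text
tcp_pos: [0.6243, 0.1699, 0.0683]
force: [-0.1, 0.2, -2.4]
gripper_force: 22.5
t: 21.1
tcp_pos: [0.6239, 0.1699, 0.0649]
tool_rot: [0.634, 0.774, -0.0, -0.0]
force: [-0.3, 0.2, -2.8]
finger_gap: 0.673
gripper_force: 22.6
```

```bash
python3 -m creep '[{"slide":[0,0,0.2],"angular":[0,0,0],"claw":-1},{"slide":[0,0,0.2],"angular":[0,0,0],"claw":-1},{"slide":[0,0,0],"angular":[0,0,0],"claw":-1},{"slide":[0,0,0],"angular":[0,0,0],"claw":-1}]' | egrep 'tcp|force'
python3 -m creep '[{"slide":[0,0,0.1],"angular":[0,0,0],"claw":-1},{"slide":[0,0,0],"angular":[0,0,0],"claw":-1},{"slide":[0,0,0],"angular":[0,0,0],"claw":-1}]' | egrep 'tcp|force'
python3 -m creep '[{"slide":[0,0,0.1],"angular":[0,0,0],"claw":-1},{"slide":[0,0,0],"angular":[0,0,0],"claw":-1},{"slide":[0,0,0],"angular":[0,0,0],"claw":-1}]' | egrep 'tcp|force'
```

```text
tcp_pos: [0.6238, 0.1698, 0.0606]
force: [-0.2, -0.2, -2.9]
gripper_force: 22.5
tcp_pos: [0.624, 0.1699, 0.0599]
force: [-0.5, -0.2, -3.1]
gripper_force: 22.6
tcp_pos: [0.6239, 0.1699, 0.0589]
force: [-0.3, -0.7, -2.5]
gripper_force: 22.6
```

```bash
python3 -m creep '[{"slide":[0,0,0.1],"angular":[0,0,0],"claw":-1},{"slide":[0,0,0],"angular":[0,0,0],"claw":-1},{"slide":[0,0,0],"angular":[0,0,0],"claw":-1}]' | egrep 'tcp|force'
python3 -m creep '[{"slide":[0,0,0.05],"angular":[0,0,0],"claw":-1},{"slide":[0,0,0],"angular":[0,0,0],"claw":-1},{"slide":[0,0,0],"angular":[0,0,0],"claw":-1}]' | egrep 'tcp|force'
```

```text
tcp_pos: [0.6242, 0.1699, 0.058]
force: [0.5, -0.6, -2.8]
gripper_force: 22.6
tcp_pos: [0.6242, 0.1699, 0.058]
force: [-0.2, 0.8, 1.3]
gripper_force: 23.0
```

```bash
python3 -m creep '[{"slide":[0,0,0],"angular":[0,0,0],"claw":0.4},{"slide":[0,0,0],"angular":[0,0,0],"claw":0.5},{"slide":[0,0,0],"angular":[0,0,0],"claw":0.6},{"slide":[0,0,0],"angular":[0,0,0],"claw":0.65},{"slide":[0,0,-0.4],"angular":[0,0,0],"claw":0.65},{"slide":[0,0,-1],"angular":[0,0,0],"claw":0.65},{"slide":[0,0,-2],"angular":[0,0,0],"claw":0.65},{"slide":[0,0,-3],"angular":[0,0,0],"claw":0.65},{"slide":[0,0,-4],"angular":[0,0,0],"claw":0.65},{"slide":[0,0,-4],"angular":[0,0,0],"claw":0}]'
python3 - <<'E'
from h import *
go([*D(-.26,.015),.05],.1975)
im=viewer.snapshot("top");cv2.imwrite("pics/t5.png",cv2.resize(im[80:230,90:290],(800,600),interpolation=cv2.INTER_CUBIC))
E
```

```text
t: 23.27
tcp_pos: [0.6232, 0.1698, 0.2029]
tool_rot: [0.634, 0.774, -0.001, -0.001]
force: [1.0, 0.1, -0.5]
finger_gap: 0.704
gripper_force: 0.0
t 23.27 pos [0.6232 0.1698 0.2029] yang 0.198 tilt 0.1 gap 0.704 gf 0.0 F [ 1.   0.1 -0.5] q [ 0.09  0.55  1.37  0.    1.22 -0.1 ]
slide cm [-25.85  -7.45  15.3 ] turn z 0.0
```

View pics/t5.png

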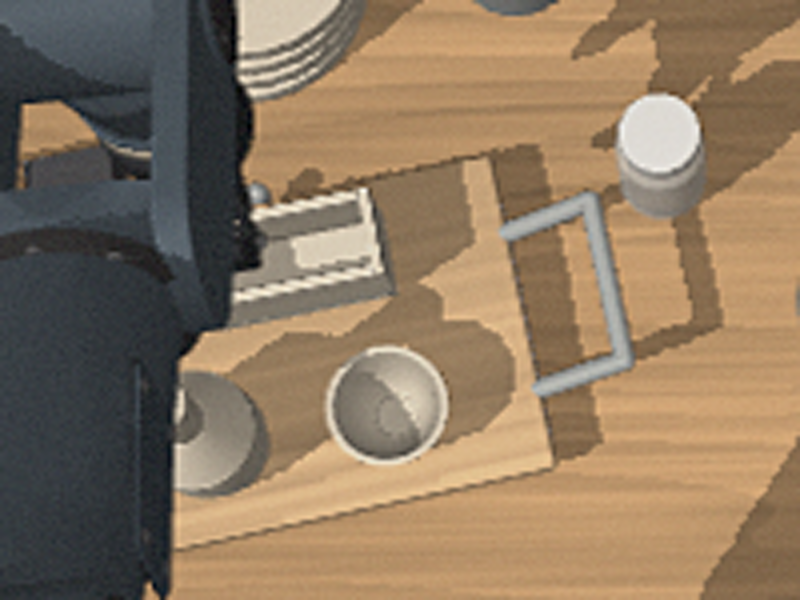

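Bottle (210,430), trough (310,250) and bowl (387,405) stand apart on the deck, and the handle is at (610,275). Next I'll go behind the handle with shut fingers.

```bash
python3 -m creep '[{"slide":[-2,-0.4,0],"angular":[0,0,0],"claw":-1},{"slide":[-3,-0.8,0],"angular":[0,0,0],"claw":-1},{"slide":[-3.5,-1,0],"angular":[0,0,0],"claw":-1},{"slide":[-3.5,-1.2,0],"angular":[0,0,0],"claw":-1},{"slide":[-3.5,-1.2,0],"angular":[0,0,0],"claw":-1},{"slide":[-3.5,-1.2,0],"angular":[0,0,0],"claw":-1},{"slide":[-3.5,-1.2,0],"angular":[0,0,0],"claw":-1},{"slide":[-2.5,-0.4,0],"angular":[0,0,0],"claw":-1},{"slide":[-1.2,0,0],"angular":[0,0,0],"claw":-1},{"slide":[0,0,0],"angular":[0,0,0],"claw":-1}]' | grep tcp
python3 -c "
from h import *
go([*D(-.26,.015),.05],.1975)"
```

```text
tcp_pos: [0.6039, -0.1045, 0.2022]
t 24.15 pos [ 0.6039 -0.1045  0.2022] yang 0.194 tilt 0.15 gap -0.001 gf 0.0 F [ 0.8  0.  -0.2] q [-0.35  0.51  1.46 -0.    1.17 -0.55]
slide cm [ 0.7  -0.22 15.21] turn z -0.003
```

```bash
python3 -m creep '[{"slide":[0.4,-0.2,1.5],"angular":[0,0,0],"claw":-1},{"slide":[0,0,2.5],"angular":[0,0,0],"claw":-1},{"slide":[0,0,2.5],"angular":[0,0,0],"claw":-1},{"slide":[0,0,2.5],"angular":[0,0,0],"claw":-1},{"slide":[0,0,2.5],"angular":[0,0,0],"claw":-1},{"slide":[0,0,2],"angular":[0,0,0],"claw":-1},{"slide":[0,0,1.3],"angular":[0,0,0],"claw":-1},{"slide":[0,0,0.4],"angular":[0,0,0],"claw":-1},{"slide":[0,0,0],"angular":[0,0,0],"claw":-1},{"slide":[0,0,0],"angular":[0,0,0],"claw":-1}]' | egrep 'tcp|force'
python3 -c "
from h import *
go([*D(-.218,.015),.05],.1975)"
```

```text
tcp_pos: [0.6009, -0.097, 0.05]
force: [0.1, 0.6, 0.1]
gripper_force: 0.0
t 24.98 pos [ 0.6009 -0.097   0.05  ] yang 0.199 tilt 0.05 gap 0.001 gf 0.0 F [0.1 0.6 0.1] q [-0.34  0.7   1.59  0.    0.85 -0.54]
slide cm [ 4.07 -0.03  0.  ] turn z 0.002
```

Now I'll make contact gently, then push at about 0.1 m/s with soft ramps.

```bash
python3 -m creep '[{"slide":[0.5,0,0],"angular":[0,0,0],"claw":-1},{"slide":[0.8,0,0],"angular":[0,0,0],"claw":-1},{"slide":[0.8,0,0],"angular":[0,0,0],"claw":-1},{"slide":[0.6,0,0],"angular":[0,0,0],"claw":-1},{"slide":[0.4,0,0],"angular":[0,0,0],"claw":-1},{"slide":[0.3,0,0],"angular":[0,0,0],"claw":-1},{"slide":[0.3,0,0],"angular":[0,0,0],"claw":-1},{"slide":[0.3,0,0],"angular":[0,0,0],"claw":-1},{"slide":[0.3,0,0],"angular":[0,0,0],"claw":-1},{"slide":[0.3,0,0],"angular":[0,0,0],"claw":-1}]' | egrep 'tcp|force'
python3 -m creep '[{"slide":[0.3,0,0],"angular":[0,0,0],"claw":-1},{"slide":[0.4,0,0],"angular":[0,0,0],"claw":-1},{"slide":[0.5,0,0],"angular":[0,0,0],"claw":-1},{"slide":[0.6,0,0],"angular":[0,0,0],"claw":-1},{"slide":[0.7,0,0],"angular":[0,0,0],"claw":-1},{"slide":[0.8,0,0],"angular":[0,0,0],"claw":-1},{"slide":[0.8,0,0],"angular":[0,0,0],"claw":-1},{"slide":[0.8,0,0],"angular":[0,0,0],"claw":-1},{"slide":[0.8,0,0],"angular":[0,0,0],"claw":-1},{"slide":[0.8,0,0],"angular":[0,0,0],"claw":-1}]' | egrep 'tcp|force'
python3 -c "
from h import *
go([*D(-.088,.015),.05],.1975)"
```

```text
tcp_pos: [0.5912, -0.0528, 0.0494]
force: [0.1, -0.6, -0.0]
gripper_force: 0.0
tcp_pos: [0.5782, 0.0118, 0.0494]
force: [-0.0, 0.1, 0.3]
gripper_force: 0.0
t 26.65 pos [0.5782 0.0118 0.0494] yang 0.198 tilt 0.0 gap 0.001 gf 0.0 F [-0.   0.1  0.3] q [-0.17  0.67  1.67  0.    0.8  -0.37]
slide cm [ 5.96  0.06 -0.06] turn z 0.001
```

Run:
```python
from h import *
im=viewer.snapshot("side");cv2.imwrite("pics/s6.png",cv2.resize(im[70:235,150:370],(800,600),interpolation=cv2.INTER_CUBIC)); print(manip.sense()["force"])
```

```text
[-0.51597028  0.6430874  -0.40038377]
```

View pics/s6.png

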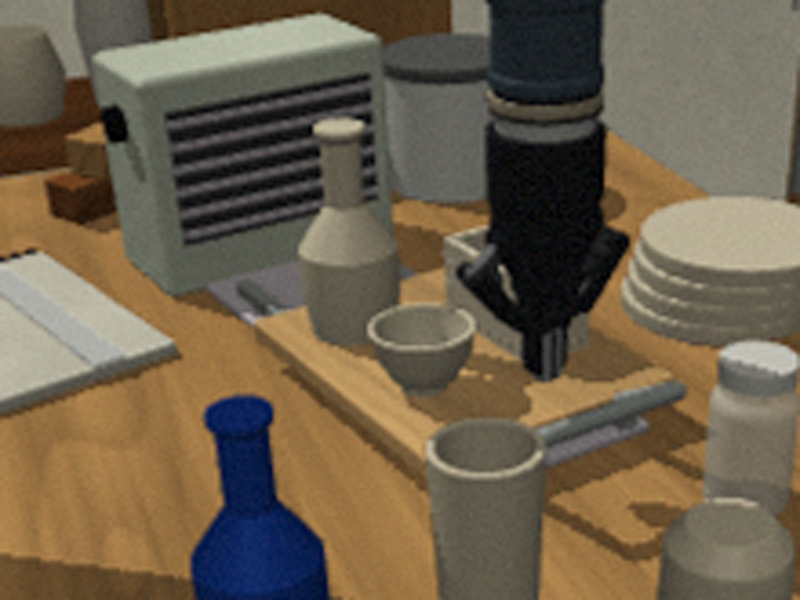

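Run:
```python
from h import *
f=lambda p:((np.array(px("side",p))-[150,70])*3.64).round(0)
print("tcp",f(manip.sense()["tcp_pos"]))
for dx in(0,.07):
  print(dx,"bar",[f([*D(-.2+dx,y),.07]) for y in(-.055,.055)],"rear edge",[f([*D(-.14+dx,y),.04]) for y in(-.11,.11)],"front",[f([*D(.14+dx,y),.04]) for y in(-.11,.11)],"bowl",f([*D(-.043+dx,.054),.09]),"bot lip",f([*D(.075+dx,.045),.205]))
im=viewer.snapshot("top");cv2.imwrite("pics/t7.png",cv2.resize(im[80:230,90:290],(800,600),interpolation=cv2.INTER_CUBIC))
```

```text
tcp [543. 417.]
0 bar [array([673., 392.]), array([542., 439.])] rear edge [array([676., 377.]), array([425., 464.])] front [array([472., 258.]), array([248., 321.])] bowl [418. 326.] bot lip [340. 126.]
0.07 bar [array([610., 355.]), array([484., 397.])] rear edge [array([618., 343.]), array([374., 423.])] front [array([431., 234.]), array([213., 292.])] bowl [371. 294.] bot lip [297. 104.]
```

View pics/t7.png

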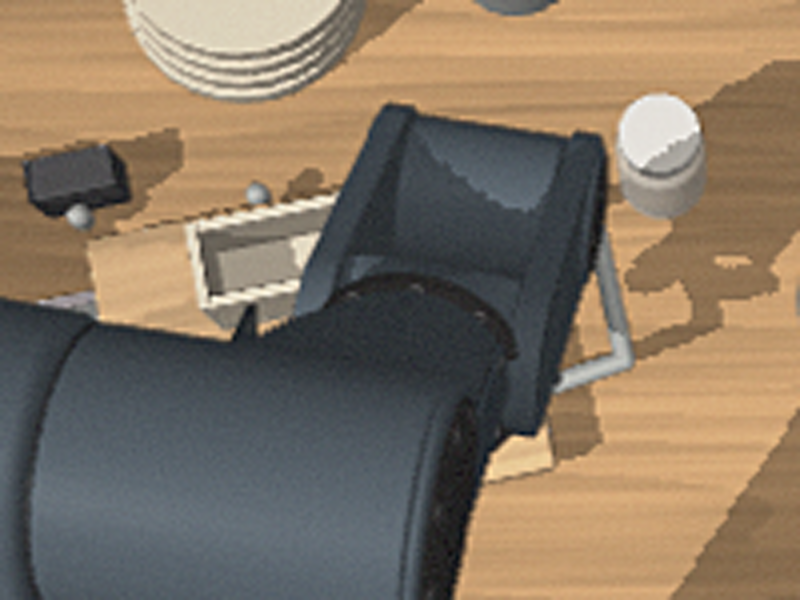

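The carriage hasn't moved. The shut fingertips actually sit about 25–35 mm behind the stated TCP (tip seen at (545,375), predicted (543,417)), so they passed over the bar (540–680, 390–440). I'll lift, go back, descend deeper and push again.

```bash
python3 -m creep '[{"slide":[0,0,-1.5],"angular":[0,0,0],"claw":-1},{"slide":[0,0,-2.5],"angular":[0,0,0],"claw":-1},{"slide":[-1,0,-1],"angular":[0,0,0],"claw":-1},{"slide":[-2,0,0],"angular":[0,0,0],"claw":-1},{"slide":[-2.5,0,0],"angular":[0,0,0],"claw":-1},{"slide":[-2.5,0,0],"angular":[0,0,0],"claw":-1},{"slide":[-2.5,0,0],"angular":[0,0,0],"claw":-1},{"slide":[-1.2,0,0],"angular":[0,0,0],"claw":-1},{"slide":[0,0,0],"angular":[0,0,0],"claw":-1},{"slide":[0,0,0],"angular":[0,0,0],"claw":-1}]' | egrep 'tcp|force'
python3 -c "
from h import *
go([*D(-.26,.01),.015],.1975)"
```

```text
tcp_pos: [0.6011, -0.1044, 0.0991]
force: [-0.3, 0.4, -0.2]
gripper_force: 0.0
t 27.58 pos [ 0.6011 -0.1044  0.0991] yang 0.196 tilt 0.05 gap -0.0 gf 0.0 F [-0.3  0.4 -0.2] q [-0.36  0.63  1.56  0.    0.95 -0.55]
slide cm [0.59 0.59 8.41] turn z -0.001
```

```bash
python3 -m creep '[{"slide":[0.3,0.5,1.4],"angular":[0,0,0],"claw":-1},{"slide":[0,0,2],"angular":[0,0,0],"claw":-1},{"slide":[0,0,2],"angular":[0,0,0],"claw":-1},{"slide":[0,0,1.5],"angular":[0,0,0],"claw":-1},{"slide":[0,0,1],"angular":[0,0,0],"claw":-1},{"slide":[0,0,0.4],"angular":[0,0,0],"claw":-1},{"slide":[0,0,0],"angular":[0,0,0],"claw":-1},{"slide":[0,0,0],"angular":[0,0,0],"claw":-1}]' | egrep 'tcp|force'
python3 -m creep '[{"slide":[0.5,0,0],"angular":[0,0,0],"claw":-1},{"slide":[0.6,0,0],"angular":[0,0,0],"claw":-1},{"slide":[0.6,0,0],"angular":[0,0,0],"claw":-1},{"slide":[0.6,0,0],"angular":[0,0,0],"claw":-1},{"slide":[0.4,0,0],"angular":[0,0,0],"claw":-1},{"slide":[0.3,0,0],"angular":[0,0,0],"claw":-1},{"slide":[0.3,0,0],"angular":[0,0,0],"claw":-1},{"slide":[0.3,0,0],"angular":[0,0,0],"claw":-1},{"slide":[0.3,0,0],"angular":[0,0,0],"claw":-1}]' | egrep 'tcp|force'
python3 -c "
from h import *
go([*D(-.088,.01),.015],.1975)"
```

```text
tcp_pos: [0.606, -0.0994, 0.0165]
force: [-0.1, 0.5, -0.0]
gripper_force: 0.0
tcp_pos: [0.5981, -0.0616, 0.0164]
force: [0.5, 0.3, -0.7]
gripper_force: 0.0
t 29.0 pos [ 0.5981 -0.0616  0.0164] yang 0.198 tilt 0.01 gap -0.002 gf 0.0 F [ 0.5  0.3 -0.7] q [-0.29  0.75  1.62 -0.    0.77 -0.49]
slide cm [13.54  0.05  0.14] turn z 0.0
```

```bash
for i in 1 2 3; do python3 -m creep '[{"slide":[0.3,0,0],"angular":[0,0,0],"claw":-1},{"slide":[0.3,0,0],"angular":[0,0,0],"claw":-1},{"slide":[0.3,0,0],"angular":[0,0,0],"claw":-1}]' | egrep 'tcp|^force'; done
```

```text
tcp_pos: [0.5964, -0.0533, 0.0164]
force: [-0.4, -3.4, 0.2]
tcp_pos: [0.5945, -0.0442, 0.0164]
force: [0.5, -2.2, -1.1]
tcp_pos: [0.5927, -0.035, 0.0164]
force: [-0.4, -1.8, -1.6]
```

The bar is being pushed with about 2 N. Continuing.

```bash
python3 -m creep '[{"slide":[0.4,0,0],"angular":[0,0,0],"claw":-1},{"slide":[0.5,0,0],"angular":[0,0,0],"claw":-1},{"slide":[0.6,0,0],"angular":[0,0,0],"claw":-1},{"slide":[0.7,0,0],"angular":[0,0,0],"claw":-1},{"slide":[0.8,0,0],"angular":[0,0,0],"claw":-1},{"slide":[0.8,0,0],"angular":[0,0,0],"claw":-1},{"slide":[0.8,0,0],"angular":[0,0,0],"claw":-1},{"slide":[0.8,0,0],"angular":[0,0,0],"claw":-1},{"slide":[0.7,0,0],"angular":[0,0,0],"claw":-1},{"slide":[0.6,0,0],"angular":[0,0,0],"claw":-1}]' | egrep 'tcp|^force'
python3 -m creep '[{"slide":[0.5,0,0],"angular":[0,0,0],"claw":-1},{"slide":[0.4,0,0],"angular":[0,0,0],"claw":-1},{"slide":[0.4,0,0],"angular":[0,0,0],"claw":-1},{"slide":[0.4,0,0],"angular":[0,0,0],"claw":-1}]' | egrep 'tcp|^force'
python3 -c "
from h import *
go([*D(-.088,.01),.015],.1975)"
```

```text
tcp_pos: [0.5794, 0.0316, 0.0164]
force: [0.7, -1.9, -2.2]
tcp_pos: [0.5762, 0.0474, 0.0164]
force: [0.5, -2.3, -1.2]
t 30.92 pos [0.5762 0.0474 0.0164] yang 0.198 tilt 0.0 gap 0.0 gf 1.2 F [ 0.5 -2.3 -1.2] q [-0.11  0.73  1.68 -0.    0.73 -0.31]
slide cm [2.43 0.06 0.14] turn z 0.0
```

```bash
for i in 1 2 3 ; do python3 -m creep '[{"slide":[0.3,0,0],"angular":[0,0,0],"claw":-1},{"slide":[0.3,0,0],"angular":[0,0,0],"claw":-1},{"slide":[0.2,0,0],"angular":[0,0,0],"claw":-1}]' | egrep 'tcp|^force'; done
```

```text
tcp_pos: [0.5752, 0.0528, 0.0165]
force: [0.8, -15.1, -2.1]
tcp_pos: [0.5743, 0.0573, 0.0165]
force: [0.3, -13.7, -1.5]
tcp_pos: [0.5717, 0.0696, 0.0165]
force: [0.4, -3.1, -0.6]
```

```bash
for i in 1 2; do python3 -m creep '[{"slide":[0.2,0,0],"angular":[0,0,0],"claw":-1},{"slide":[0.1,0,0],"angular":[0,0,0],"claw":-1},{"slide":[0,0,0],"angular":[0,0,0],"claw":-1}]' | egrep 'tcp|^force'; done
```

```text
tcp_pos: [0.5713, 0.0722, 0.0165]
force: [1.2, -8.7, -1.9]
tcp_pos: [0.5713, 0.0723, 0.0165]
force: [0.4, -18.5, -2.4]
```

The carriage is hard against its stop. Backing off, clearing the view and checking.

```bash
python3 -m creep '[{"slide":[-0.3,0,0],"angular":[0,0,0],"claw":-1},{"slide":[-0.6,0,0],"angular":[0,0,0],"claw":-1},{"slide":[-1.5,0,0],"angular":[0,0,0],"claw":-1},{"slide":[-2.5,0,0],"angular":[0,0,0],"claw":-1},{"slide":[-2,0,-1],"angular":[0,0,0],"claw":-1},{"slide":[0,0,-3],"angular":[0,0,0],"claw":-1},{"slide":[0,0,-3],"angular":[0,0,0],"claw":-1},{"slide":[0,0,-3],"angular":[0,0,0],"claw":-1},{"slide":[0,0,-2],"angular":[0,0,0],"claw":-1},{"slide":[0,0,0],"angular":[0,0,0],"claw":-1}]' | egrep 'tcp|^force'
python3 - <<'E'
from h import *
f=lambda p:((np.array(px("side",p))-[120,60])*3.81).round(0)
im=viewer.snapshot("side");cv2.imwrite("pics/s8.png",cv2.resize(im[60:217,120:330],(800,598),interpolation=cv2.INTER_CUBIC))
for dx in(0,.13): print(dx,"bar",[f([*D(-.2+dx,y),.07]) for y in(-.055,.055)],"lip",f([*D(.075+dx,.045),.205]),"left corner",f([*D(.14+dx,.11),.04]))
E
```

```text
tcp_pos: [0.5868, 0.0094, 0.1412]
force: [0.5, 0.6, 0.6]
0 bar [array([819., 449.]), array([682., 497.])] lip [470. 170.] left corner [374. 374.]
0.13 bar [array([702., 379.]), array([573., 420.])] lip [390. 128.] left corner [308. 320.]
```

View pics/s8.png

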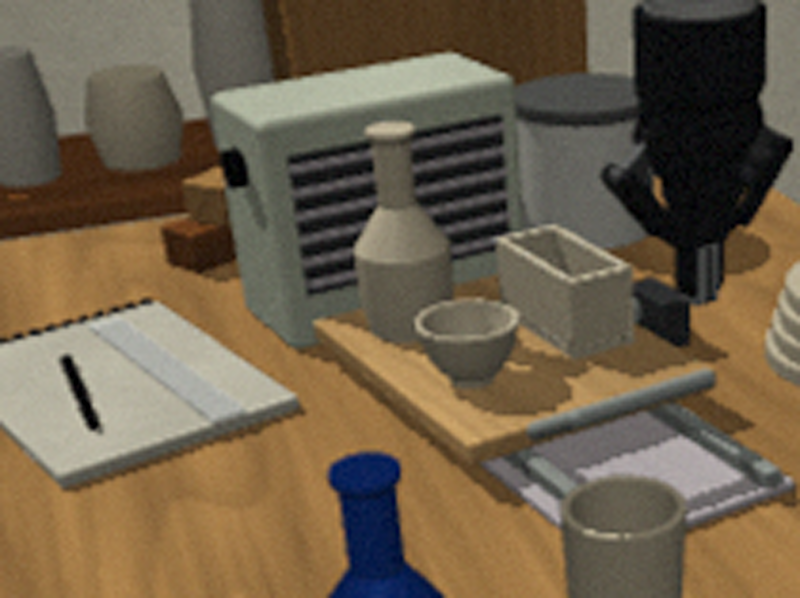

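The carriage is home: the bar runs from (530,430) to (715,378) and the bottle lip is at (389,130), both as predicted for 0.130 m of travel. Bottle, trough and bowl stand upright and apart.

```bash
python3 -c "
from station import ticket
print(ticket.sign_off())"
```

```text
the job is handed in; nothing more can be done
None
```

The bottle and trough stand upright on the deck, clear of the bowl and each other, and the carriage is home against its stop; the job is handed in at about 33 s, and no verdict came back.

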